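# Tools back on their boards

### The job

Clear up the plane maker's bench: put the wooden plane, the red-handled chisel, the blue wax tin and the try square away, each lying flat between the dowel pins of the pale green board that carries its own black outline. Lay the chisel and the try square to match their outlines, blade over blade; the plane may point either way. Leave the amber oil bottle and the yellow-capped jar standing where they are.

Things in the scene. Friction and masses are not known exactly. Their poses are not given: they have to be found in the camera images.
- plane: wooden block plane lying on its sole: dark wood body 120 (x) x 48 (y) x 32 mm high; a steel iron and a pale wedge, at most 34 mm wide, stand up to 51 mm high near the middle. Origin: centre of the underside; x along its length, z up. 0.24 to 0.42 kg. Grip across the 48 mm width (along y) at the origin, on the flat wooden sides.
- chisel: short chisel lying flat: red handle 24 x 24 mm in section from x = -60 to +16 mm, brass ferrule, steel blade 14 wide, 4 thick out to x = +85 mm, 10 mm above what it lies on. Origin: near its balance point, on the centre line, level with the handle's underside; +x to the blade's tip, z up. About 0.1 kg. Grip across the handle (along y) at the origin.
- tin: round blue wax tin standing upright, 54 mm across, 36 mm high, aluminium lid with a blue disc. Origin: centre of the underside, z up. About 0.13 kg. Any yaw will do.
- square: L-shaped try square lying flat, 0.11 kg. Dark wood stock with brass edge 22 (x) x 100 (y) x 24 mm high, centred at x = -25, y = 0. Steel blade 4 thick, 26 wide, y = 24 to 50, out to x = +66 mm, underside 10 mm up. Origin: in the space inside the L, level with the stock's underside; +x is where the blade points, z up. Grip the stock (along x) at x = -25, y = -8 mm.
- plane_pad: fixed pale green board 158 (x) x 86 (y) x 5 mm with a black rectangle 120 x 48 mm, the plane's outline. Origin: centre of its underside; the plane's origin belongs right over it, 5 mm up; x along the plane's length, either way. Pale dowel pins 8 mm across stand 6 mm above its face, about 9 mm clear of the tool, at x = +-73, y = +-16 and x = +-55, y = +-37 mm.
- chisel_pad: fixed pale green board 184 (x) x 64 (y) x 5 mm with the chisel's black outline: handle 24 mm wide to -x, blade 14 mm wide to +x. Origin: centre of its underside; the chisel's origin belongs at x = -15, y = 0, 5 mm up, same x direction. Pale dowel pins 8 mm across stand 6 mm above its face, about 9 mm clear of the tool, at x = -88 and +83, y = 0; x = -69, y = +-25; x = 66, y = +-20 mm.
- tin_pad: fixed pale green board 96 x 96 x 5 mm with a black disc 54 mm across. Origin: centre of its underside; the tin's origin belongs right over it, 5 mm up. Pale dowel pins 8 mm across stand 6 mm above its face, about 9 mm clear of the tool, at x = +-28, y = +-28 mm.
- square_pad: fixed pale green board 140 (x) x 136 (y) x 5 mm with the square's black L: stock at x = -40, blade at y = 37 out to x = 51 mm. Origin: centre of its underside; the square's origin belongs at x = -15, y = 0, 5 mm up, same x and y. Pale dowel pins 8 mm across stand 6 mm above its face, about 9 mm clear of the tool, at x = -64, y = +-44; x = -40, y = +-63; x = 64, y = 37; x = 40, y = 63 mm.
- oil: loose amber glass oil bottle with black cap, 32 mm across, 55 mm high, standing among the tools; leave it. Origin: centre of the underside.
- jar: loose small clear jar with yellow cap, 38 mm across, 42 mm high, standing among the tools; leave it. Origin: centre of the underside.

How it is judged (in metres and radians):
At the end, for the whole second after the job is handed in: Each tool lies flat and at rest on its own board, within 15 mm (plane, tin) or 12 mm along each board axis (chisel, square) of its place, not up on a pin, turned within 0.2 rad of its outline (tin: any yaw), chisel and square blade over blade; oil bottle and jar not shifted over 25 mm (z of plane in the frame of plane_pad between 0.002 and 0.008 m and angle between each of plane, chisel, tin, square's own z axis and vertical below 0.07 rad and linear speed of each of plane, chisel, tin, square below 0.02 m/s and angle between the x axis of plane and the x axis of plane_pad, either way round below 0.2 rad and horizontal distance between plane and plane_pad below 0.015 m and z of chisel in the frame of chisel_pad between 0.002 and 0.008 m and angle between the x axis of chisel and the x axis of chisel_pad, either way round below 0.2 rad and x of chisel in the frame of chisel_pad between -0.027 and -0.003 m and y of chisel in the frame of chisel_pad between -0.012 and 0.012 m and x of chisel_pad in the frame of chisel above 0.001 m and z of tin in the frame of tin_pad between 0.002 and 0.008 m and horizontal distance between tin and tin_pad below 0.015 m and z of square in the frame of square_pad between 0.002 and 0.008 m and angle between the x axis of square and the x axis of square_pad, either way round below 0.2 rad and x of square in the frame of square_pad between -0.027 and -0.003 m and y of square in the frame of square_pad between -0.012 and 0.012 m and x of square_pad in the frame of square above 0.001 m); the robot touches nothing.
It fails at once if the oil bottle is shifted by more than 25 mm or tipped (distance of oil from where it was at the start of the episode above 0.025 m or angle between oil's own z axis and vertical above 0.3 rad).
It fails at once if the jar is shifted by more than 25 mm or tipped (distance of jar from where it was at the start of the episode above 0.025 m or angle between jar's own z axis and vertical above 0.3 rad).
It also fails if it takes over 102 s, if anything falls off the work surface, if the arm or the gripper's body presses on something with over 40 N, if the wrist force passes 120 N, or if a joint passes its speed limit or range.

### The arm

A 7-joint arm with a two-finger parallel gripper is mounted at the origin on the work surface. World frame = base frame: x ahead of the robot, y to its left, z up, the work surface at z = 0. Lengths are in mm, angles in rad, forces in N, time in s.
With the tool pointing down it reaches from about 400 to 900 mm from the base axis. Payload 5.5 kg.
Tool frame: the origin (TCP) lies at the very end of the fingers, on their centre line; the grasp point (between the pads) lies 19 mm behind it (arm.pinch_z is the z of the grasp point in the tool frame, in mm); z points along the fingers, y is the line along which they close (so a half turn about z gives the same grasp; the last joint's range is limited). The gripper opens to 85 mm and grips with 20 to 120 N. Pads are 22 mm wide; open, the fingers measure 114 mm over their backs; the gripper's body (76 mm by 85 mm) begins 54 mm behind the grasp point. The pads swing forward as they close: fully open they stand 13 mm farther back than shut.
Start: joints at [1.499, 0.501, -0.427, 1.55, 0.221, 1.138, -0.21], TCP at [213.61, -613.898, 231.31] pointing down, gripper open.
Joint ranges: [-2.88, 2.88], [-0.31, 2.03], [-1.54, 1.56], [0.2, 2.42], [-1.41, 4.55], [0.19, 2.02], [-2.57, 2.57]. Speed limits (rad/s): [2.57, 2.57, 3.14, 3.14, 3.14, 3.14, 3.14].

### API

Orientations are given as a rotation vector (axis times angle).
In Python, from bench import arm gives the robot as it stands.
- The arm moves only by the tool play_rows, never from a script. Its argument "plan" is a list that holds one entry, the list of rows, each a list of 7 numbers: the opening, from -1 (shut) to 1 (fully open), then the shift along the world's x, y, z in units of 20 cm (1.0 is 20 cm), then the turn, a rotation vector about the world's x, y, z in units of 1.5 rad (1.0 is 1.5 rad). In form: [[[jaw, tx, ty, tz, ax, ay, az], ...]]. A call has 1 to 8 rows; each row is the pose to reach, as a shift and turn from the pose commanded when the call began; what a row does not reach only later rows make up. A row lasts 1/10 s, in which the tool goes at most 50 mm and 8.59 degrees, less where a joint would pass 70% of its speed; a pose out of reach is approached as far as the arm can. A call with a number of a shift or a turn outside -1 to 1 is refused whole. A call with a gripper value outside its range is refused whole. The fingers move at their own pace and stop on an object; "force" is the grip in N (left out, the last holds). Time passes only in rows, so rows that repeat a pose let the fingers close. It gives the time, the measured TCP pose, the force, the opening and the grip force at its end, in the units of the state.
- arm.get_obs(): the state, without advancing time (a new reading comes with each control period).
- arm.read_camera(name): name is "side" or "top" or "wrist"; returns (picture, depth): 400x640x3 uint8, blue, green, red; 400x640 float32, mm along the optical axis (not along the pixel's ray), 0 where there is no reading.
- arm.get_calibration(name): a dict with "mtx" (3x3 intrinsics, pixels), "R" (3x3) and "t" (3): a world point X has camera coordinates R X + t. Camera axes: x right, y down, z forward; pixel columns grow to the right and rows downward; lengths in mm; the calibration is good to about 2 mm. The wrist camera is an equidistant fisheye: a pixel r from the principal point sees the ray r / f radians off the axis. A picture is of the moment at which its call begins: read the wrist's pose just before it. get_calibration takes no time and is no camera call; for the wrist camera it gives the pose at the moment of the call.
- arm.sign_off(): hands the job in; it is judged then, once.
The state is a dict: "time": time; "joint_positions": joint angles; "qd": joint speeds; "joint_efforts": joint torques, N m; "tcp_pos": TCP position; "tcp_rot": TCP orientation; "contact_force": force on the tool from outside, world axes, zero at the start; "ft_torque": the same for the moment, N m; "opening": finger opening in mm; "finger_force": force on a finger pad.
Only numpy, scipy, OpenCV 4.12 (cv2) and the standard library are available. Lean on these libraries where they do the work, as an engineer would, in place of code of your own. Each camera call takes 0.05 s, during which the arm holds its last target. There are 200 camera calls.

## Working session

There is one attempt and no reset: what is moved stays moved. The work goes in short steps, Python scripts to look and compute and a tool call to move; the robot and the scene stay as the last step left them, time stands still between calls to the robot, and variables do not carry over. Pictures are saved under pics/ and viewed, at most 17 in all, crops included, and the job is handed in when it is done.

Besides the shell and the picture viewer there is one more tool, called after "Request:" in YAML: its name, and indented under it one key for each argument. play_rows: Moves the arm, as the interface text tells. Its arguments: {"type":"object","properties":{"plan":{"type":"array"},"force":{"type":"number"}},"required":["plan"]}

```bash
mkdir -p pics; ls
python3 - <<'E'
from bench import arm
import cv2
o=arm.get_obs();print({k:o[k] for k in('time','tcp_pos','tcp_rot','opening','contact_force')})
for n in('top','side'):
    c=arm.get_calibration(n);print(n,c)
    p,d=arm.read_camera(n);cv2.imwrite(f'pics/{n}0.png',p)
    import numpy as np;np.savez(f'{n}0.npz',p=p,d=d,**c)
E
```

```text
pics
{'time': 0.0, 'tcp_pos': array([ 213.29629661, -613.25226789,  230.25502763]), 'tcp_rot': array([-3.09573890e+00, -5.23123599e-01,  3.93691353e-04]), 'opening': 85.23070072374234, 'contact_force': array([-0.74391164, -0.94068195, -0.03569496])}
top {'mtx': array([[428.09981675,   0.        , 318.44941207],
       [  0.        , 428.09981675, 196.0088413 ],
       [  0.        ,   0.        ,   1.        ]]), 'R': array([[ 0.00348082, -0.99953843, -0.03017949],
       [-0.98884861,  0.00105283, -0.14892053],
       [ 0.14888357,  0.03036131, -0.98838852]]), 't': array([  13.48641728,  527.13431231, 1004.83060809])}
side {'mtx': array([[435.16045667,   0.        , 314.97715844],
       [  0.        , 435.16045667, 196.32290197],
       [  0.        ,   0.        ,   1.        ]]), 'R': array([[-0.89946114, -0.43687919, -0.01030733],
       [-0.1988063 ,  0.43008559, -0.88062616],
       [ 0.38916028, -0.79003985, -0.47369961]]), 't': array([473.03115261, 150.61908099, 875.18606835])}
```

View pics/top0.png

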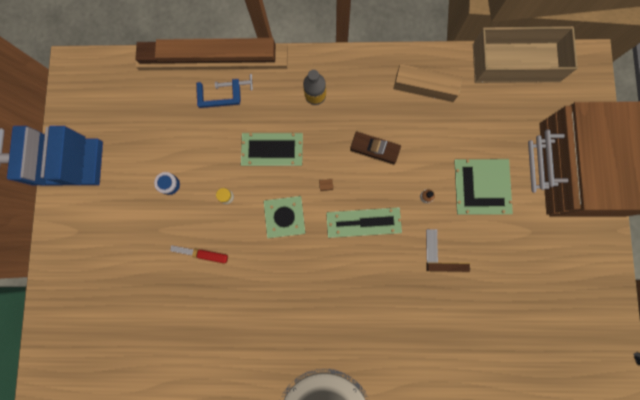

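View pics/side0.png

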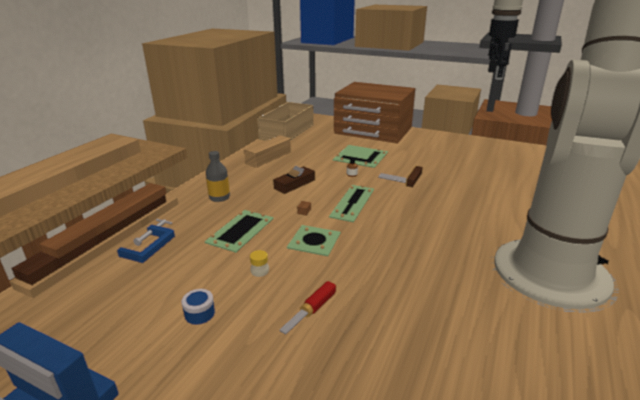

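```bash
cat > h.py <<'E'
import numpy as np, cv2
def ray(c,uv):
    d=np.linalg.inv(c['mtx'])@np.array([uv[0],uv[1],1.]); R=c['R']
    return -R.T@c['t'], R.T@d
def plane(c,uv,z):
    o,d=ray(c,uv); return o+d*(z-o[2])/d[2]
def tri(c1,u1,c2,u2):
    o1,d1=ray(c1,u1);o2,d2=ray(c2,u2)
    s=np.linalg.lstsq(np.c_[d1,-d2],o2-o1,rcond=None)[0]
    a=o1+s[0]*d1;b=o2+s[1]*d2
    return (a+b)/2,np.linalg.norm(a-b)
def blobs(m,amin=25,amax=5000):
    out=[]
    for c in cv2.findContours(m.astype(np.uint8),cv2.RETR_EXTERNAL,cv2.CHAIN_APPROX_NONE)[0]:
        if amin<cv2.contourArea(c)<amax:
            M=cv2.moments(c); out.append((M['m10']/M['m00'],M['m01']/M['m00'],M['m00'],c))
    return out
def masks(p):
    H,S,V=[x.astype(int) for x in cv2.split(cv2.cvtColor(p,cv2.COLOR_BGR2HSV))]
    return dict(green=(H>35)&(H<75)&(S>50)&(V>70),red=((H<6)|(H>174))&(S>170)&(V>70),blue=(H>100)&(H<125)&(S>130),
      yellow=(H>20)&(H<33)&(S>180)&(V>120),black=(V<35),dark=(V<75)&(S>60)&(H<20))
E
python3 - <<'E'
from h import *
for n in('top','side'):
    c=dict(np.load(n+'0.npz'));
    for k,m in masks(c['p']).items():
        for b in blobs(m):
            u,v=b[:2]
            if n=='top' and not(120<u<520 and 110<v<300):continue
            if n=='side' and not(170<u<440 and 130<v<350):continue
            r=cv2.minAreaRect(b[3])
            X=plane(c,b[:2],5);print(n,k,np.round(b[:3]),X[:2].round(),np.round(r[1]),round(r[2]))
E
```

```text
top green [ 363.  222. 1656.] [466. -96.] [25. 73.] 86
top green [ 284.  217. 1303.] [480. 102.] [37. 38.] 83
top green [ 483.  186. 2741.] [ 556. -397.] [53. 56.] 90
top green [ 271.  149. 1674.] [655. 137.] [30. 60.] 90
top red [212. 256. 214.] [382. 280.] [30.  8.] 11
top blue [164. 182.  98.] [569. 411.] [10. 12.] 90
top yellow [223. 195. 108.] [536. 258.] [11. 12.] 90
top black [373. 221. 164.] [ 468. -120.] [ 6. 53.] 86
top black [284. 216. 220.] [480. 102.] [16. 17.] 45
top black [475. 192. 344.] [ 543. -375.] [36. 38.] 90
top black [271. 149. 548.] [656. 138.] [14. 42.] 90
top dark [462. 267.  42.] [ 356. -335.] [ 4. 17.] 90
top dark [373. 150. 474.] [ 651. -124.] [46. 19.] 18
side green [314. 240. 958.] [476. 108.] [48. 26.] 11
side green [ 239.  231. 1272.] [651. 147.] [27. 68.] 51
side green [351. 204. 775.] [463. -82.] [22. 47.] 36
side green [360. 155. 458.] [ 557. -394.] [49. 18.] 10
side red [321. 295. 391.] [383. 267.] [14. 35.] 45
side blue [200. 316. 224.] [554. 407.] [14. 29.] 75
side blue [196. 298. 171.] [590. 372.] [12. 19.] 90
side yellow [258. 257. 170.] [554. 216.] [13. 15.] 90
side black [314. 239. 160.] [479. 102.] [10. 20.] 90
side black [239. 229. 396.] [655. 140.] [12. 43.] 50
side black [354. 199.  87.] [ 466. -111.] [ 5. 28.] 34
side black [364. 158.  46.] [ 535. -377.] [ 8. 34.] 83
side dark [293. 181. 488.] [ 662. -136.] [16. 42.] 66
side dark [414. 176. 136.] [ 358. -309.] [ 8. 22.] 34
```

Request:
play_rows:
  plan:
    - [[1,0.8,1,0,0,0,0.825],[1,0.8,1,0,0,0,0.825],[1,0.8,1,0,0,0,0.825],[1,0.8,1,0,0,0,0.825],[1,0.8,1,0,0,0,0.825],[1,0.8,1,0,0,0,0.825],[1,0.8,1,0,0,0,0.825],[1,0.8,1,0,0,0,0.825]]
  force: 40

```text
time: 0.9
tcp_pos: [373.9, -413.0, 231.1]
tcp_rot: [-2.252, -2.19, 0.0]
contact_force: [-0.2, -0.4, -0.5]
opening: 85.2
finger_force: 0.0
```

Request:
play_rows:
  plan:
    - [[1,0.05,0.2,0.1,0,0,0],[1,0.05,0.2,0.1,0,0,0],[1,0.05,0.2,0.1,0,0,0],[1,0.05,0.2,0.1,0,0,0]]

```text
time: 1.3
tcp_pos: [382.9, -374.5, 250.9]
tcp_rot: [-2.262, -2.18, 0.001]
contact_force: [-0.6, -0.3, -0.3]
opening: 85.6
finger_force: 0.0
```

```bash
cat >> h.py <<'E'
def shot(tag):
    from bench import arm
    o=arm.get_obs(); c=arm.get_calibration('wrist'); p,d=arm.read_camera('wrist')
    cv2.imwrite(f'pics/{tag}.png',p); np.savez(tag+'.npz',p=p,d=d,**{k:np.asarray(v) for k,v in c.items()})
    R=cv2.Rodrigues(np.array(o['tcp_rot']))[0]
    print('t',round(o['time'],2),'tcp',np.round(o['tcp_pos'],1),'yaw(toolY)',round(float(np.arctan2(R[1,1],R[0,1])),3),'toolz',R[:,2].round(3),'j7',round(o['joint_positions'][6],2),'open',round(o['opening'],1),'F',np.round(o['contact_force'],1))
    return p,c
E
python3 - <<'E'
from h import *
p,c=shot('w1');print(c)
E
```

```text
t 1.3 tcp [ 382.9 -374.5  250.9] yaw(toolY) -0.037 toolz [-0.001 -0.    -1.   ] j7 0.45 open 85.6 F [-0.6 -0.3 -0.3]
{'mtx': array([[309.70691629,   0.        , 320.77961809],
       [  0.        , 309.70691629, 194.17142404],
       [  0.        ,   0.        ,   1.        ]]), 'R': array([[ 0.99933262, -0.0365142 , -0.00100964],
       [-0.03421136, -0.94527934,  0.32446349],
       [-0.01280192, -0.32421241, -0.94589768]]), 't': array([-396.16923561, -389.17242969,  282.6563901 ])}
```

View pics/w1.png

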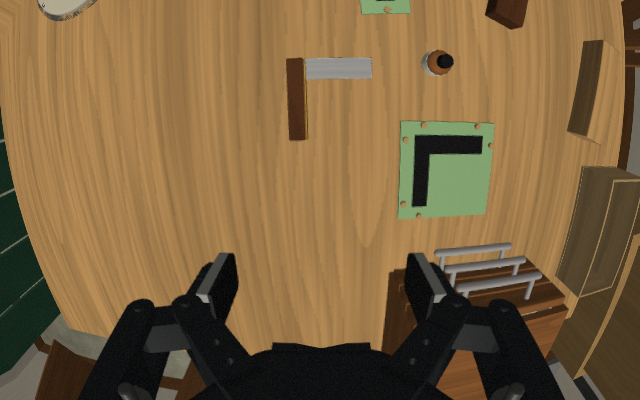

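```bash
cat >> h.py <<'E'
def wray(c,uv):
    uv=np.atleast_2d(np.asarray(uv,float)); K=c['mtx']
    x=(uv-K[:2,2])/K[0,0]; r=np.linalg.norm(x,axis=1)+1e-9
    d=np.c_[x*(np.sin(r)/r)[:,None],np.cos(r)]
    return -c['R'].T@c['t'], d@c['R']
def wplane(c,uv,z):
    o,d=wray(c,uv); return (o+d*((z-o[2])/d[:,2])[:,None])[:,:2]
def wrect(c,cnt,z):
    X=wplane(c,cnt.reshape(-1,2)+0.0,z).astype(np.float32)
    r=cv2.minAreaRect(X); b=cv2.boxPoints(r); e=max(b[1]-b[0],b[2]-b[1],key=np.linalg.norm)
    return np.round(r[0],1),np.round(sorted(r[1]),1),round(float((np.arctan2(e[1],e[0])+1e-6)%np.pi),3)
def wtri(c1,u1,c2,u2):
    (o1,d1),(o2,d2)=wray(c1,u1),wray(c2,u2);d1,d2=d1[0],d2[0]
    s=np.linalg.lstsq(np.c_[d1,-d2],o2-o1,rcond=None)[0];a=o1+s[0]*d1;b=o2+s[1]*d2
    return ((a+b)/2).round(1),round(float(np.linalg.norm(a-b)),1)
def survey(tag,zs,keys,box=(0,0,640,400),amin=60):
    c=dict(np.load(tag+'.npz'))
    for k,m in masks(c['p']).items():
        if k not in keys: continue
        for b in blobs(m,amin,60000):
            if box[0]<b[0]<box[2] and box[1]<b[1]<box[3]:
                print(tag,k,np.round(b[:3],1),*wrect(c,b[3],zs.get(k,5)))
E
python3 - <<'E'
from h import *
c=dict(np.load('w1.npz'));print('cam',-c['R'].T@c['t'])
survey('w1',dict(dark=24),('green','black','dark'),(240,0,540,245))
H=cv2.cvtColor(c['p'],cv2.COLOR_BGR2HSV);print(H[100,297],H[150,255],H[68,340],H[63,435],H[8,500])
E
```

```text
cam [ 386.20926714 -290.70175189  393.23627957]
w1 green [ 443.7  168.  8367. ] [ 555.3 -395.9] [135.1 139.7] 0.002
w1 green [384.7   6.3 562.5] [ 470.2 -180.2] [18.3 63.4] 0.051
w1 black [ 437.2  157.2 1719. ] [ 556.4 -395.8] [ 97.9 100.4] 0.005
w1 black [444.6  60.7 153. ] [ 546.7 -247.9] [17.3 21.9] 0.07
w1 black [491.    5.4  73. ] [ 622.1 -161.6] [11.5 26.2] 1.233
w1 dark [294.5 123.3 333.5] [ 352.6 -322.2] [17.  50.1] 1.686
w1 dark [505.3  12.  793. ] [ 638.2 -174.3] [40.2 77.1] 0.202
[ 13 167  78] [ 17 136 156] [ 21  12 151] [ 14 181 121] [ 12 175  67]
```

Run:
```python
from h import *
c=dict(np.load('w1.npz'));H,S,V=cv2.split(cv2.cvtColor(c['p'],cv2.COLOR_BGR2HSV))
roi=np.zeros(H.shape,bool);roi[40:150,270:390]=1
for n,m,z in(('stock',(V<105)&(S>100)&roi,24),('blade',(S<60)&roi,14)):
    m=cv2.morphologyEx(m.astype(np.uint8),cv2.MORPH_CLOSE,np.ones((3,3)))
    for b in blobs(m,60): print(n,b[:3],wrect(c,b[3],z),wrect(c,b[3],0),wplane(c,cv2.boxPoints(cv2.minAreaRect(b[3])),z).round(1).tolist())
# height from top camera + wrist: outer end of the blade etc
t=dict(np.load('top0.npz'));p=t['p']
cv2.imwrite('pics/topsq.png',cv2.resize(p[140:290,400:530],None,fx=4,fy=4,interpolation=cv2.INTER_CUBIC))
```

```text
stock (295.9834274952919, 98.81155053358442, 1327.5) (array([ 357.2, -297.5]), array([22.9, 97.9]), 1.557) (array([ 355.3, -297.9]), array([ 24.4, 104.3]), 1.557) [[346.3, -248.3], [368.7, -248.8], [368.1, -346.6], [345.0, -346.4]]
blade (338.1795770079149, 67.99935123913325, 1284.5) (array([ 407.8, -261.8]), array([25.2, 79.2]), 3.123) (array([ 408.6, -260.7]), array([26.1, 82.1]), 3.123) [[368.5, -248.3], [447.7, -249.9], [447.1, -274.7], [367.6, -272.9]]
```

Request:
play_rows:
  plan:
    - [[1,-0.133,0.342,-0.6,0,0,0.013],[1,-0.133,0.342,-0.6,0,0,0.013],[1,-0.133,0.342,-0.6,0,0,0.013],[1,-0.133,0.342,-0.6,0,0,0.013],[1,-0.133,0.342,-0.6,0,0,0.013]]

```text
time: 1.85
tcp_pos: [356.5, -305.6, 130.8]
tcp_rot: [-2.239, -2.202, -0.0]
contact_force: [-0.2, -0.3, 0.1]
opening: 85.3
finger_force: 0.0
```

Run:
```python
from h import *
shot('w2')
```

```text
t 1.85 tcp [ 356.5 -305.6  130.8] yaw(toolY) -0.017 toolz [-0.001  0.001 -1.   ] j7 0.3 open 85.3 F [-0.2 -0.3  0.1]
```

View pics/w2.png

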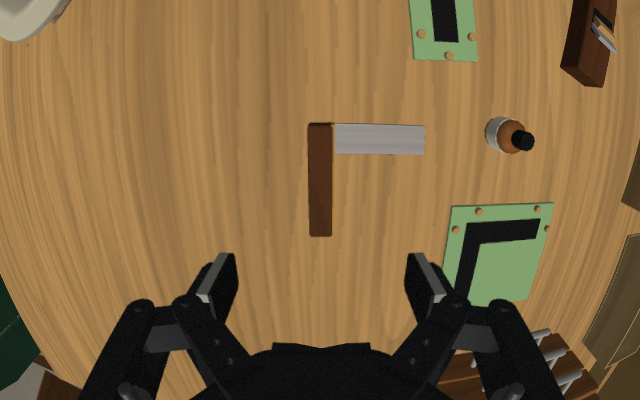

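Run:
```python
from h import *
q=[]
for n,box in(('w1',(40,150,270,390)),('w2',(110,245,295,440))):
    c=dict(np.load(n+'.npz'));H,S,V=cv2.split(cv2.cvtColor(c['p'],cv2.COLOR_BGR2HSV))
    roi=np.zeros(H.shape,bool);roi[box[0]:box[1],box[2]:box[3]]=1
    r=[c]
    for k,m,z in(('stock',(V<105)&(S>100)&roi,24),('blade',(S<60)&roi,14)):
        m=cv2.morphologyEx(m.astype(np.uint8),cv2.MORPH_CLOSE,np.ones((3,3)))
        b=max(blobs(m,60,60000),key=lambda b:b[2]);print(n,k,wrect(c,b[3],z))
        bp=cv2.boxPoints(cv2.minAreaRect(b[3]));s=bp.sum(1)
        r+=[bp[np.argsort(bp[:,1])[2:]].mean(0)] if k=='stock' else [bp[np.argsort(bp[:,0])[2:]].mean(0)]
    q.append(r)
for i in(1,2):print(wtri(q[0][0],q[0][i],q[1][0],q[1][i]))
```

```text
w1 stock (array([ 357.2, -297.5]), array([22.9, 97.9]), 1.557)
w1 blade (array([ 407.8, -261.8]), array([25.2, 79.2]), 3.123)
w2 stock (array([ 355.7, -296.3]), array([ 20.9, 100.9]), 1.548)
w2 blade (array([ 408.3, -261.4]), array([25.7, 78.4]), 3.133)
(array([ 354.9, -346.9,   23. ]), 3.2)
(array([ 448.1, -261.9,   11.1]), 0.6)
```

Request:
play_rows:
  plan:
    - [[1,0,0.005,-0.2,0,0,0],[1,0,0.005,-0.4,0,0,0],[1,0,0.005,-0.55,0,0,0],[1,0,0.005,-0.64,0,0,0],[-1,0,0.005,-0.64,0,0,0],[-1,0,0.005,-0.64,0,0,0],[-1,0,0.005,-0.64,0,0,0],[-1,0,0.005,-0.64,0,0,0]]
  force: 40

```text
time: 2.7
tcp_pos: [358.0, -305.7, 4.7]
tcp_rot: [2.238, 2.2, -0.0]
contact_force: [0.1, 0.7, 0.3]
opening: 28.0
finger_force: 0.0
```

Request:
play_rows:
  plan:
    - [[-1,0,0,0,0,0,0],[-1,0,0,0,0,0,0],[-1,0,0,0,0,0,0],[-1,0,0,0,0,0,0]]

```text
time: 3.1
tcp_pos: [357.8, -305.6, 4.7]
tcp_rot: [2.238, 2.201, -0.001]
contact_force: [-1.0, 0.1, 5.6]
opening: 21.1
finger_force: 40.0
```

Request:
play_rows:
  plan:
    - [[-1,0,0,0.15,0,0,0],[-1,0,0,0.35,0,0,0],[-1,0.2,-0.12,0.4,0,0,0.013],[-1,0.4,-0.25,0.4,0,0,0.013],[-1,0.6,-0.38,0.4,0,0,0.013],[-1,0.79,-0.495,0.4,0,0,0.013],[-1,0.79,-0.495,0.4,0,0,0.013]]

```text
time: 3.8
tcp_pos: [520.2, -406.4, 84.3]
tcp_rot: [2.215, 2.219, 0.005]
contact_force: [0.2, 0.9, -1.1]
opening: 21.0
finger_force: 39.9
```

Run:
```python
from h import *
shot('w3')
```

```text
t 3.8 tcp [ 520.2 -406.4   84.3] yaw(toolY) 0.002 toolz [ 0.007 -0.002 -1.   ] j7 0.24 open 21.0 F [ 0.2  0.9 -1.1]
```

View pics/w3.png

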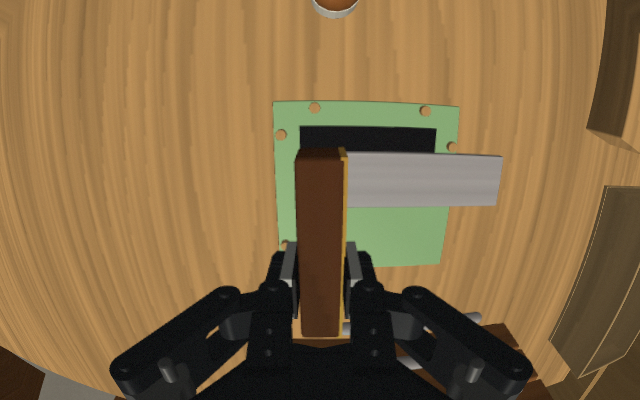

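Run:
```python
from h import *
p,c=shot('w4');H,S,V=[x.astype(int) for x in cv2.split(cv2.cvtColor(p,cv2.COLOR_BGR2HSV))]
g=(H>35)&(H<75)&(S>50)&(V>70)
b=max(blobs(g,500,90000),key=lambda b:b[2]);P=wplane(c,b[3].reshape(-1,2)+0.,5)
print('pad x',P[:,0].min().round(1),P[:,0].max().round(1),'ytop',P[:,1].max().round(1))
roi=np.zeros(H.shape,bool);roi[150:206,350:510]=1
for b in blobs((S<60)&roi,500,60000): 
    X=wplane(c,b[3].reshape(-1,2)+0.,92.6);print('blade tip x',X[:,0].max().round(1),'y',X[:,1].min().round(1),X[:,1].max().round(1),wrect(c,b[3],92.6))
# oil not near; black outline top edge
k=(V<40)&(np.indices(V.shape)[0]<160)&(np.indices(V.shape)[0]>110)
for b in blobs(k,200,60000): print('black',wrect(c,b[3],5))
```

```text
t 3.85 tcp [ 517.3 -404.3   83.5] yaw(toolY) 0.003 toolz [ 0.003  0.    -1.   ] j7 0.24 open 20.8 F [-0.   0.1 -0.8]
pad x 486.4 625.2 ytop -328.4
blade tip x 607.6 y -371.9 -344.7 (array([ 568.8, -358.2]), array([27. , 77.8]), 3.136)
black (array([ 552.7, -355.1]), array([ 18.9, 107.6]), 0.046)
```

Request:
play_rows:
  plan:
    - [[-1,0,-0.003,-0.2,0,0,0],[-1,0,-0.003,-0.32,0,0,0],[-1,0,-0.003,-0.372,0,0,0],[-1,0,-0.003,-0.372,0,0,0],[-0.2,0,-0.003,-0.372,0,0,0],[-0.2,0,-0.003,-0.372,0,0,0],[-0.2,0,-0.003,-0.372,0,0,0]]

```text
time: 4.6
tcp_pos: [514.9, -404.3, 9.5]
tcp_rot: [2.218, 2.224, -0.0]
contact_force: [0.4, 0.8, 0.8]
opening: 34.2
finger_force: 0.0
```

Request:
play_rows:
  plan:
    - [[0,0,0,0.15,0,0,0],[0.5,0,0,0.4,0,0,0],[1,0,0,0.65,0,0,0],[1,0.1,0.25,0.9,0,0,0],[1,0.2,0.5,0.95,0,0,0],[1,0.3,0.75,0.95,0,0,0],[1,0.4,0.9,0.95,0,0,0],[1,0.4,0.9,0.95,0,0,0]]

```text
time: 5.4
tcp_pos: [598.0, -215.9, 200.7]
tcp_rot: [2.208, 2.234, 0.007]
contact_force: [0.9, -0.9, 0.2]
opening: 85.5
finger_force: 0.0
```

Run:
```python
from h import *
shot('w5')
```

```text
t 5.4 tcp [ 598.  -215.9  200.7] yaw(toolY) 0.012 toolz [ 0.004  0.003 -1.   ] j7 -0.01 open 85.5 F [ 0.9 -0.9  0.2]
```

View pics/w5.png

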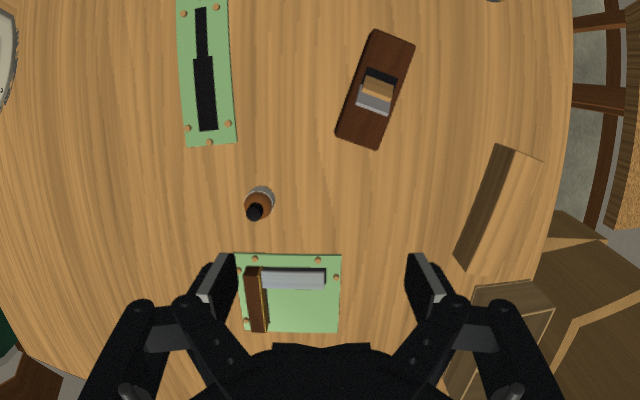

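```bash
cat >> h.py <<'E'
def pl(tag,box,z=32):
    c=dict(np.load(tag+'.npz'));H,S,V=cv2.split(cv2.cvtColor(c['p'],cv2.COLOR_BGR2HSV))
    roi=np.zeros(H.shape,bool);roi[box[1]:box[3],box[0]:box[2]]=1
    m=cv2.morphologyEx(((V<100)&(S>100)&roi).astype(np.uint8),cv2.MORPH_CLOSE,np.ones((5,5)))
    b=max(blobs(m,200,60000),key=lambda b:b[2])
    bp=cv2.boxPoints(cv2.minAreaRect(b[3]));print(tag,'plane',wrect(c,b[3],z),'box',bp.round().tolist())
    return c,bp
E
python3 - <<'E'
from h import *
shot('w6')
c,_=pl('w6',(315,15,430,165));print('cam',-c['R'].T@c['t'])
pl('w6',(315,15,430,165),0)
survey('w6',dict(),('green','black'),(150,0,350,340),400)
E
```

```text
t 5.45 tcp [ 598.1 -216.   200.4] yaw(toolY) 0.013 toolz [ 0.003  0.003 -1.   ] j7 -0.01 open 85.1 F [0.6 1.3 0. ]
w6 plane (array([ 651.2, -126.8]), array([ 49.7, 118.4]), 1.251) box [[331.0, 134.0], [371.0, 27.0], [417.0, 44.0], [377.0, 152.0]]
cam [ 596.61491255 -132.59655339  342.9726057 ]
w6 plane (array([ 656.8, -126.2]), array([ 54.8, 130.6]), 1.251) box [[331.0, 134.0], [371.0, 27.0], [417.0, 44.0], [377.0, 152.0]]
w6 green [ 297.1  293.7 4759. ] [ 556.4 -394.6] [136.1 139.4] 0.007
w6 green [ 205.   71. 7258.] [ 466.3 -100. ] [ 64.  177.5] 1.636
w6 black [ 203.9   76.8 1687. ] [465.8 -99.4] [ 23.1 144. ] 1.633
```

Request:
play_rows:
  plan:
    - [[1,0.285,0.485,-0.4,0,0,-0.22],[1,0.285,0.485,-0.4,0,0,-0.22],[1,0.285,0.485,-0.4,0,0,-0.22],[1,0.285,0.485,-0.4,0,0,-0.22],[1,0.285,0.485,-0.4,0,0,-0.22]]

```text
time: 6.0
tcp_pos: [651.1, -128.4, 117.7]
tcp_rot: [-2.552, -1.83, 0.004]
contact_force: [-0.3, -0.9, 0.3]
opening: 85.0
finger_force: 0.0
```

Run:
```python
from h import *
shot('w7')
shot('w8')
```

```text
t 6.0 tcp [ 651.1 -128.4  117.7] yaw(toolY) -0.327 toolz [-0.002 -0.001 -1.   ] j7 -0.51 open 85.0 F [-0.3 -0.9  0.3]
t 6.05 tcp [ 651.4 -129.8  118.5] yaw(toolY) -0.329 toolz [-0.001 -0.002 -1.   ] j7 -0.51 open 85.4 F [ 0.1 -0.2  1.1]
```

View pics/w8.png

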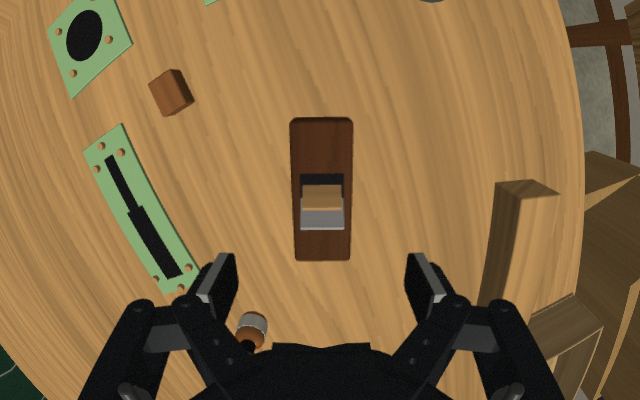

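Run:
```python
from h import *
c6,b6=pl('w6',(315,15,430,165));c8,b8=pl('w8',(270,100,375,275));pl('w8',(270,100,375,275),0)
print('cam',-c8['R'].T@c8['t'])
s=lambda b:(b[np.argsort(b[:,1])[:2]].mean(0),b[np.argsort(b[:,1])[2:]].mean(0))
for a,b in zip(s(b6),s(b8)):print(wtri(c6,a,c8,b))
survey('w8',dict(),('green','black'),(0,0,210,300),400)
```

```text
w6 plane (array([ 651.2, -126.8]), array([ 49.7, 118.4]), 1.251) box [[331.0, 134.0], [371.0, 27.0], [417.0, 44.0], [377.0, 152.0]]
w8 plane (array([ 653.5, -124.8]), array([ 47.2, 119.8]), 1.251) box [[289.0, 117.0], [352.0, 117.0], [352.0, 260.0], [289.0, 260.0]]
w8 plane (array([ 649.9, -135.3]), array([ 53.8, 136.6]), 1.251) box [[289.0, 117.0], [352.0, 117.0], [352.0, 260.0], [289.0, 260.0]]
cam [678.66318038 -50.32976442 260.68967514]
(array([671.9, -68.8,  24.3]), 0.1)
(array([ 632.6, -183.6,   27.8]), 0.4)
w8 green [ 139.6  210.3 7680. ] [467.3 -96.9] [ 65.8 183. ] 1.636
w8 green [  87.2   40.7 5139.5] [480.8 100.9] [96.7 97.1] 1.691
w8 black [ 144.1  225.  1593. ] [465.6 -99.7] [ 22.7 143.8] 1.636
w8 black [  83.9   35.  1292. ] [479.3 102.2] [52.  52.7] 2.156
```

Request:
play_rows:
  plan:
    - [[1,0,0.005,-0.2,0,0,0],[1,0,0.005,-0.4,0,0,0],[1,0,0.005,-0.52,0,0,0],[1,0,0.005,-0.57,0,0,0],[-1,0,0.005,-0.57,0,0,0],[-1,0,0.005,-0.57,0,0,0],[-1,0,0.005,-0.57,0,0,0],[-1,0,0.005,-0.57,0,0,0]]
  force: 60

```text
time: 6.9
tcp_pos: [653.8, -126.7, 7.4]
tcp_rot: [2.551, 1.828, 0.004]
contact_force: [-1.2, -0.4, 6.9]
opening: 47.2
finger_force: 64.9
```

Request:
play_rows:
  plan:
    - [[-1,0,0,0,0,0,0],[-1,0,0,0,0,0,0]]

```text
time: 7.1
tcp_pos: [653.7, -126.7, 7.4]
tcp_rot: [2.551, 1.828, 0.003]
contact_force: [-1.0, -1.2, 7.0]
opening: 46.8
finger_force: 64.9
```

Request:
play_rows:
  plan:
    - [[-1,0,0,0.2,0,0,0],[-1,0,0,0.4,0,0,0.05],[-1,0,0.2,0.5,0,0,0.12],[-1,0,0.4,0.5,0,0,0.21],[-1,0,0.6,0.5,0,0,0.21],[-1,0,0.6,0.5,0,0,0.21],[-1,0,0.6,0.5,0,0,0.21]]

```text
time: 7.8
tcp_pos: [651.6, -3.9, 105.2]
tcp_rot: [-2.23, -2.212, -0.0]
contact_force: [0.2, -1.0, -5.2]
opening: 47.1
finger_force: 63.9
```

Run:
```python
from h import *
shot('w9')
survey('w9',dict(),('green','black'),(0,0,640,330),400)
```

```text
t 7.8 tcp [651.6  -3.9 105.2] yaw(toolY) -0.008 toolz [-0.  0. -1.] j7 -0.44 open 47.1 F [ 0.2 -1.  -5.2]
w9 green [ 140.   247.1 4060.5] [466.5 -84.7] [ 65.4 160.9] 1.636
w9 green [ 130.8   82.2 8601. ] [480.7 102.1] [95.2 96.8] 0.122
w9 green [ 322.6   69.3 6862.5] [654.5 107.2] [85.1 97.3] 1.568
w9 black [ 125.6   82.5 1991. ] [479.3 102.3] [51.6 52.4] 3.029
w9 black [ 323.5   47.7 5459.5] [654.7 116.5] [46.9 76.3] 1.565
```

View pics/w9.png

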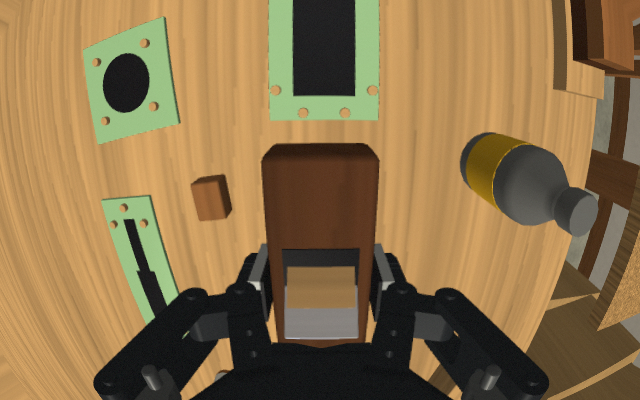

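Request:
play_rows:
  plan:
    - [[-1,0.013,0.2,0,0,0,0],[-1,0.013,0.45,0,0,0,0],[-1,0.013,0.65,-0.1,0,0,0],[-1,0.013,0.717,-0.2,0,0,0],[-1,0.013,0.717,-0.3,0,0,0],[-1,0.013,0.717,-0.3,0,0,0],[-1,0.013,0.717,-0.3,0,0,0]]

```text
time: 8.55
tcp_pos: [654.8, 133.5, 44.0]
tcp_rot: [2.238, 2.203, -0.004]
contact_force: [0.4, 0.0, -3.3]
opening: 46.8
finger_force: 63.9
```

Run:
```python
from h import *
shot('w10');c=dict(np.load('w10.npz'))
survey('w10',dict(),('green','black'),(200,0,440,330),200)
```

```text
t 8.55 tcp [654.8 133.5  44. ] yaw(toolY) -0.016 toolz [-0.001 -0.002 -1.   ] j7 -0.69 open 46.8 F [ 0.4  0.  -3.3]
w10 green [ 319.3  135.8 7431.5] [655.  165.4] [ 85.2 101.3] 1.564
w10 black [267.1 285.5 282.5] [614.8  82.8] [ 7.1 53.2] 1.56
w10 black [374.4 285.4 302. ] [693.3  81.3] [ 7.6 58.9] 1.559
w10 black [344.1 255.9 370.5] [658.2 114.3] [20.2 55.9] 2.719
w10 black [ 320.5  134.8 1128.5] [655.1 191.7] [ 9.6 46.6] 3.138
```

View pics/w10.png

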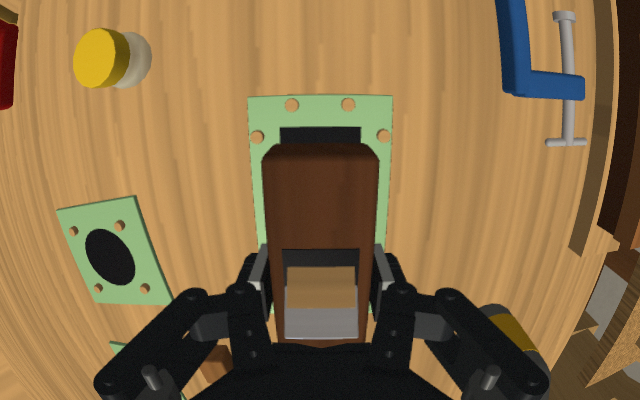

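Request:
play_rows:
  plan:
    - [[-1,0,0,-0.1,0,0,0],[-1,0,0,-0.16,0,0,0],[-1,0,0,-0.17,0,0,0],[-1,0,0,-0.17,0,0,0],[0.1,0,0,-0.17,0,0,0],[0.1,0,0,-0.17,0,0,0],[0.1,0,0,-0.17,0,0,0]]

```text
time: 9.3
tcp_pos: [655.2, 135.7, 11.6]
tcp_rot: [2.235, 2.205, -0.001]
contact_force: [-3.1, -3.5, 6.3]
opening: 46.5
finger_force: 67.2
```

Request:
play_rows:
  plan:
    - [[0.3,0,0,0.15,0,0,0],[0.5,0,0,0.4,0,0,0],[1,0,0,0.65,0,0,0],[1,-0.2,0.15,0.9,0,0,0],[1,-0.4,0.3,0.95,0,0,0],[1,-0.6,0.4,0.95,0,0,0],[1,-0.7,0.4,0.95,0,0,0],[1,-0.7,0.4,0.95,0,0,0]]

```text
time: 10.1
tcp_pos: [510.3, 219.9, 201.7]
tcp_rot: [2.227, 2.215, -0.001]
contact_force: [0.3, 0.5, 0.7]
opening: 85.1
finger_force: 0.0
```

Run:
```python
from h import *
shot('w11')
survey('w11',dict(red=24,yellow=42,blue=36),('green','red','blue','yellow'),(0,0,640,400),150)
```

```text
t 10.1 tcp [510.3 219.9 201.7] yaw(toolY) -0.005 toolz [-0.    -0.001 -1.   ] j7 -0.79 open 85.1 F [0.3 0.5 0.7]
w11 green [289.4 330.3 867. ] [461.5 -30.8] [56.4 64.2] 0.035
w11 green [ 297.3  254.4 4684.5] [479.5 103.4] [95.  96.4] 1.692
w11 green [ 428.2  204.7 2240.5] [653.9 138.6] [ 85.9 156.2] 1.565
w11 red [ 203.1  119.8 1193. ] [383.4 278.4] [25.5 73. ] 1.429
w11 blue [ 537.6  128.6 1679.5] [781.5 280.5] [ 72.9 104. ] 1.652
w11 blue [373.5   7.3 489.5] [563.1 390.3] [18.6 36.4] 0.067
w11 yellow [340.5 145.9 865. ] [530.  250.6] [32.8 33.2] 1.57
```

View pics/w11.png

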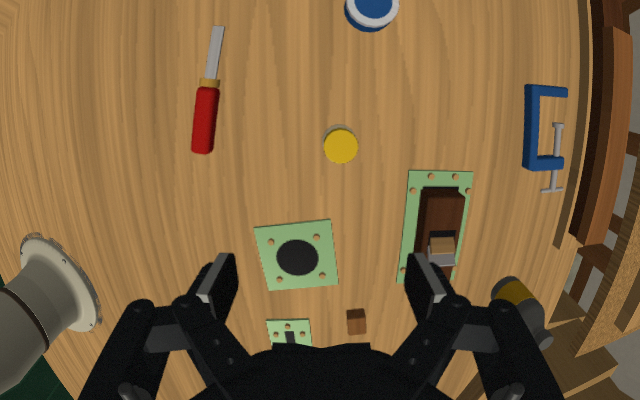

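Run:
```python
from h import *
c=dict(np.load('w11.npz'));p=c['p']
cv2.imwrite('pics/crop11.png',cv2.resize(p[160:300,390:490],None,fx=4,fy=4,interpolation=cv2.INTER_CUBIC))
print('cam',-c['R'].T@c['t'])
print(cv2.cvtColor(p,cv2.COLOR_BGR2HSV)[[200,205,210,188],[440,425,455,435]])
```

```text
cam [510.77287031 303.82955548 343.89457262]
[[ 10 169  71]
 [ 14 158  34]
 [ 12 167  67]
 [165  46  22]]
```

View pics/crop11.png

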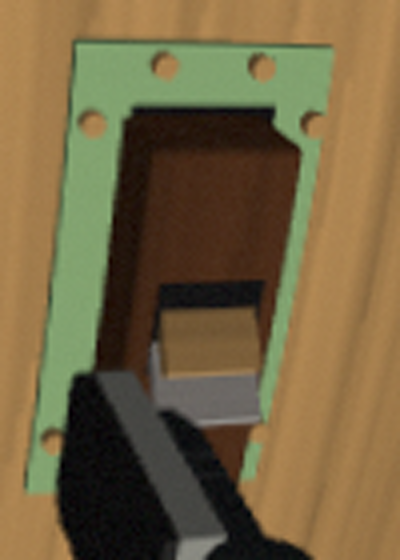

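Request:
play_rows:
  plan:
    - [[1,-0.643,0.413,-0.1,0,0,-0.09],[1,-0.643,0.413,-0.3,0,0,-0.09],[1,-0.643,0.413,-0.455,0,0,-0.09],[1,-0.643,0.413,-0.455,0,0,-0.09],[1,-0.643,0.413,-0.455,0,0,-0.09],[1,-0.643,0.413,-0.455,0,0,-0.09]]

```text
time: 10.75
tcp_pos: [386.8, 299.9, 109.4]
tcp_rot: [-2.378, -2.052, 0.001]
contact_force: [0.9, 0.5, 0.0]
opening: 85.5
finger_force: 0.0
```

Run:
```python
from h import *
shot('w12')
survey('w12',dict(red=24,yellow=42,blue=36),('red','blue','yellow'),(0,0,640,400),150)
q=[]
for n in('w11','w12'):
    c=dict(np.load(n+'.npz'));b=max(blobs(masks(c['p'])['red'],150,60000),key=lambda b:b[2]);bp=cv2.boxPoints(cv2.minAreaRect(b[3]))
    s=np.argsort(bp[:,1]);q.append((c,bp[s[:2]].mean(0),bp[s[2:]].mean(0)))
for i in(1,2):print(q[0][i],q[1][i],wtri(q[0][0],q[0][i],q[1][0],q[1][i]))
print(-q[1][0]['R'].T@q[1][0]['t'])
```

```text
t 10.75 tcp [386.8 299.9 109.4] yaw(toolY) -0.147 toolz [-0.001 -0.    -1.   ] j7 -1.27 open 85.5 F [0.9 0.5 0. ]
w12 red [ 317.6  221.5 2104.5] [381.3 280.1] [22.3 73. ] 1.392
w12 blue [ 632.4  169.5 1078.5] [734.4 285.2] [ 40.8 110.9] 1.825
w12 blue [ 522.6   57.8 1202.5] [562.7 398.5] [36.5 37. ] 0.399
w12 blue [487.6  61.5 693. ] [531.1 395.6] [27.5 47. ] 1.673
w12 yellow [493.8 237.9 835. ] [529.5 250.5] [33.1 33.7] 2.303
[205.82234   86.987305] [319.26196 181.45047] (array([387.7, 314.7,  20.3]), 0.3)
[201.09645 153.14975] [315.99042 263.23962] (array([374.3, 240.4,  16.6]), 1.8)
[399.2169143  382.80318628 251.70071285]
```

Request:
play_rows:
  plan:
    - [[1,-0.005,0,-0.2,0,0,-0.015],[1,-0.005,0,-0.4,0,0,-0.015],[1,-0.005,0,-0.5,0,0,-0.015],[1,-0.005,0,-0.532,0,0,-0.015],[-1,-0.005,0,-0.532,0,0,-0.015],[-1,-0.005,0,-0.532,0,0,-0.015],[-1,-0.005,0,-0.532,0,0,-0.015],[-1,-0.005,0,-0.532,0,0,-0.015]]
  force: 40

```text
time: 11.6
tcp_pos: [386.1, 300.3, 4.7]
tcp_rot: [2.402, 2.025, 0.004]
contact_force: [-0.4, 0.1, -1.2]
opening: 28.3
finger_force: 0.0
```

Request:
play_rows:
  plan:
    - [[-1,0,0,0,0,0,0],[-1,0,0,0,0,0,0],[-1,0,0,0,0,0,0]]

```text
time: 11.9
tcp_pos: [385.9, 300.4, 4.7]
tcp_rot: [2.401, 2.025, 0.003]
contact_force: [-0.4, -0.8, 7.5]
opening: 22.9
finger_force: 39.1
```

Request:
play_rows:
  plan:
    - [[-1,0,0,0.2,0,0,0],[-1,0,0,0.45,0,0,0],[-1,0,-0.2,0.55,0,0,0.03],[-1,0.1,-0.4,0.55,0,0,0.07],[-1,0.2,-0.6,0.55,0,0,0.11],[-1,0.3,-0.8,0.55,0,0,0.157],[-1,0.4,-1,0.55,0,0,0.157],[-1,0.4,-1,0.55,0,0,0.157]]

```text
time: 12.7
tcp_pos: [467.8, 92.4, 113.4]
tcp_rot: [2.157, 2.28, -0.003]
contact_force: [-0.7, 1.1, -1.0]
opening: 23.4
finger_force: 40.4
```

Request:
play_rows:
  plan:
    - [[-1,0,-0.2,0,0,0,0],[-1,0,-0.45,0,0,0,0],[-1,0,-0.7,0,0,0,0],[-1,0.01,-0.9,0,0,0,0],[-1,0.01,-1,0,0,0,0],[-1,0.01,-1,0,0,0,0],[-1,0.01,-1,0,0,0,0]]

```text
time: 13.4
tcp_pos: [466.9, -99.7, 113.7]
tcp_rot: [-2.148, -2.293, -0.001]
contact_force: [-0.4, -0.0, -0.4]
opening: 23.1
finger_force: 40.3
```

Run:
```python
from h import *
shot('w13');shot('w14')
survey('w14',dict(red=120),('green','black','red'),(200,0,500,330),100)
```

```text
t 13.4 tcp [466.9 -99.7 113.7] yaw(toolY) 0.065 toolz [ 0.  0. -1.] j7 -0.18 open 23.1 F [-0.4 -0.  -0.4]
t 13.45 tcp [467.  -98.7 113.7] yaw(toolY) 0.067 toolz [ 0.     0.001 -1.   ] j7 -0.18 open 23.4 F [-0.6 -0.7 -1.7]
w14 green [ 316.4  151.4 6408. ] [464.1 -76.1] [ 63.3 140.7] 1.637
w14 green [ 353.8    6.  1390.5] [484.3  59.7] [12.6 95. ] 0.115
w14 red [ 320.1  295.1 4232. ] [ 468.4 -124.5] [24.6 74.4] 1.621
w14 black [347.3 274.8 224.5] [ 499.9 -189.3] [ 7.8 88.5] 1.652
w14 black [294.2 273.5 204.5] [ 446.4 -187.2] [ 6.8 77.3] 1.603
```

View pics/w14.png

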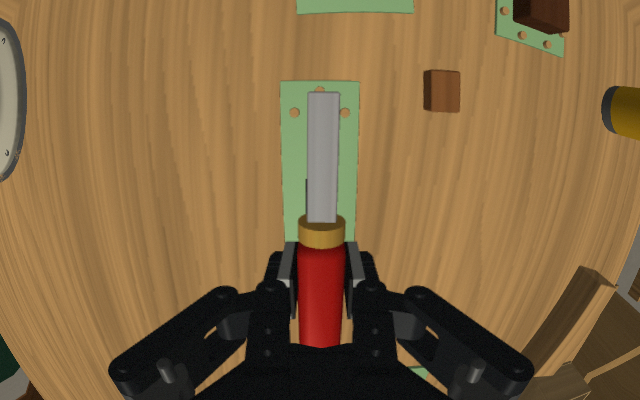

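Run:
```python
from h import *
c=dict(np.load('w14.npz'))
for z in(119,123):print(wplane(c,[[323,92],[322,222]],z))
```

```text
[[462.33815836 -15.10137345]
 [466.09113818 -76.15376103]]
[[462.3095565  -15.1041702 ]
 [465.95301703 -74.37492983]]
```

Request:
play_rows:
  plan:
    - [[-1,0,-0.058,-0.15,0,0,0],[-1,0,-0.058,-0.35,0,0,0],[-1,0,-0.058,-0.46,0,0,0],[-1,0,-0.058,-0.51,0,0,0],[-1,0,-0.058,-0.52,0,0,0],[-1,0,-0.058,-0.52,0,0,0],[-0.2,0,-0.058,-0.52,0,0,0],[-0.2,0,-0.058,-0.52,0,0,0]]

```text
time: 14.3
tcp_pos: [468.1, -111.4, 10.3]
tcp_rot: [2.145, 2.293, 0.002]
contact_force: [0.0, 0.4, 0.2]
opening: 33.9
finger_force: 0.0
```

Request:
play_rows:
  plan:
    - [[-0.2,0,0,0,0,0,0],[-0.2,0,0,0,0,0,0]]

```text
time: 14.5
tcp_pos: [467.3, -111.8, 9.8]
tcp_rot: [2.147, 2.293, 0.001]
contact_force: [-0.5, -0.6, -0.6]
opening: 34.0
finger_force: 0.0
```

Request:
play_rows:
  plan:
    - [[0,0,0,0.15,0,0,0],[0.5,0,0,0.4,0,0,0],[1,0,0.1,0.65,0,0,0],[1,0.1,0.3,0.8,0,0,0],[1,0.2,0.5,0.9,0,0,0],[1,0.3,0.75,0.9,0,0,0],[1,0.4,1,0.9,0,0,0],[1,0.4,1,0.9,0,0,0]]

```text
time: 15.3
tcp_pos: [548.1, 95.4, 190.8]
tcp_rot: [-2.138, -2.3, -0.008]
contact_force: [-0.5, -0.4, -0.5]
opening: 85.6
finger_force: 0.0
```

Request:
play_rows:
  plan:
    - [[1,0.08,0.25,0,0,0,0],[1,0.08,0.5,0,0,0,0],[1,0.08,0.75,0,0,0,0],[1,0.08,1,0,0,0,0],[1,0.08,1,0,0,0,0]]

```text
time: 15.8
tcp_pos: [559.5, 297.8, 190.2]
tcp_rot: [-2.131, -2.301, -0.006]
contact_force: [-1.5, 0.1, 0.2]
opening: 85.1
finger_force: 0.0
```

Run:
```python
from h import *
shot('w15')
survey('w15',dict(blue=36,yellow=42),('blue','yellow','green','black'),(150,0,600,330),150)
```

```text
t 15.8 tcp [559.5 297.8 190.2] yaw(toolY) 0.077 toolz [-0.001  0.007 -1.   ] j7 -0.83 open 85.1 F [-1.5  0.1  0.2]
w15 green [ 261.9  305.1 1929.5] [480.3 104.3] [94.6 97.3] 1.691
w15 green [ 372.5  272.4 1822. ] [654.  138.9] [ 85.2 158.3] 1.561
w15 blue [ 502.4  202.1 1827.5] [784.4 286.3] [ 70.7 105.9] 1.653
w15 blue [ 332.3   75.7 1107.5] [562.2 399.1] [35.7 35.7] 0.084
w15 yellow [288.9 221.6 736.5] [530.2 250.7] [32.6 33.4] 0.081
w15 black [544.1 260.4 564.5] [910.7 196.2] [ 21.9 181.8] 1.572
w15 black [568.1 185.2 223. ] [910.7 309.9] [21.8 53.6] 1.596
```

View pics/w15.png

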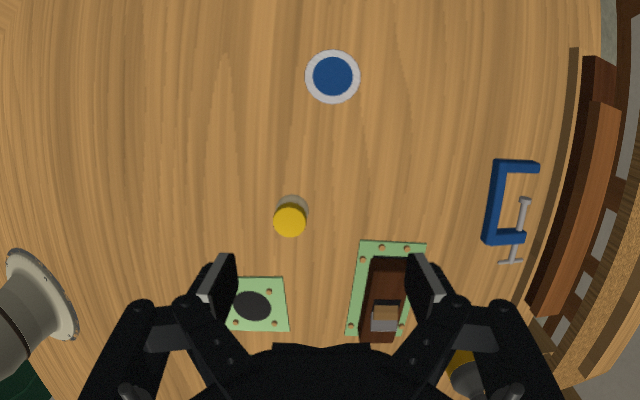

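Request:
play_rows:
  plan:
    - [[1,-0.003,0.2,-0.1,0,0,0],[1,-0.003,0.4,-0.3,0,0,0],[1,-0.003,0.553,-0.5,0,0,0],[1,-0.003,0.553,-0.5,0,0,0],[1,-0.003,0.553,-0.5,0,0,0],[1,-0.003,0.553,-0.5,0,0,0]]

```text
time: 16.45
tcp_pos: [564.1, 396.9, 90.4]
tcp_rot: [2.148, 2.29, 0.001]
contact_force: [-0.6, -0.5, 0.2]
opening: 85.9
finger_force: 0.0
```

Run:
```python
from h import *
p,c=shot('w16')
survey('w16',dict(blue=36),('blue',),(200,0,450,330),150)
b=[b for b in blobs(masks(p)['blue'],150,60000) if 200<b[0]<450][0]
print(wtri(dict(np.load('w15.npz')),(332.3,75.7),c,b[:2]),wtri(dict(np.load('w15.npz')),(261.9,305.1),dict(np.load('w9.npz')),(130.8,82.2)))
```

```text
t 16.45 tcp [564.1 396.9  90.4] yaw(toolY) 0.064 toolz [ 0.001 -0.001 -1.   ] j7 -1.01 open 85.9 F [-0.6 -0.5  0.2]
w16 blue [ 318.5  213.4 2015.5] [562.5 398.6] [36.6 36.6] 0.064
w16 blue [319.3 172.7 331. ] [561.3 425.7] [14.1 40.1] 0.046
(array([562.5, 398.9,  35.2]), 0.0) (array([490.8, 102.9,   4.7]), 7.9)
```

Height 35 mm agrees. Descend and grip.

Request:
play_rows:
  plan:
    - [[1,0,0,-0.2,0,0,0],[1,0,0,-0.36,0,0,0],[1,0,0,-0.415,0,0,0],[1,0,0,-0.415,0,0,0],[-1,0,0,-0.415,0,0,0],[-1,0,0,-0.415,0,0,0],[-1,0,0,-0.415,0,0,0],[-1,0,0,-0.415,0,0,0]]
  force: 40

```text
time: 17.3
tcp_pos: [563.7, 400.0, 9.2]
tcp_rot: [2.147, 2.293, 0.005]
contact_force: [-0.9, -0.1, 5.7]
opening: 53.1
finger_force: 42.5
```

Request:
play_rows:
  plan:
    - [[-1,0,0,0,0,0,0],[-1,0,0,0,0,0,0]]

```text
time: 17.5
tcp_pos: [563.8, 400.0, 9.3]
tcp_rot: [2.147, 2.293, 0.005]
contact_force: [-0.8, -1.0, 5.8]
opening: 52.8
finger_force: 42.5
```

Request:
play_rows:
  plan:
    - [[-1,0,0,0.2,0,0,0],[-1,0,0,0.45,0,0,0],[-1,0,0,0.6,0,0,0.037],[-1,-0.1,-0.2,0.6,0,0,0.037],[-1,-0.2,-0.4,0.6,0,0,0.037],[-1,-0.3,-0.6,0.6,0,0,0.037],[-1,-0.4,-0.8,0.6,0,0,0.037],[-1,-0.41,-0.9,0.6,0,0,0.037]]

```text
time: 18.3
tcp_pos: [477.8, 214.8, 126.5]
tcp_rot: [2.082, 2.35, -0.006]
contact_force: [0.6, -0.5, -1.2]
opening: 52.7
finger_force: 43.0
```

Request:
play_rows:
  plan:
    - [[-1,0,-0.2,0,0,0,0],[-1,0,-0.4,-0.1,0,0,0],[-1,0,-0.55,-0.2,0,0,0],[-1,0,-0.582,-0.25,0,0,0],[-1,0,-0.582,-0.25,0,0,0],[-1,0,-0.582,-0.25,0,0,0]]

```text
time: 18.9
tcp_pos: [481.0, 104.2, 77.4]
tcp_rot: [2.081, 2.353, 0.003]
contact_force: [-0.0, 1.5, -1.5]
opening: 53.0
finger_force: 43.0
```

Run:
```python
from h import *
p,c=shot('w17')
survey('w17',dict(),('green','black'),(200,0,450,330),150)
```

```text
t 18.9 tcp [481.  104.2  77.4] yaw(toolY) 0.123 toolz [ 0.002  0.001 -1.   ] j7 -0.65 open 53.0 F [-0.   1.5 -1.5]
w17 green [ 286.   329.9 1053. ] [466.7 -23.4] [50.1 51.3] 0.252
w17 green [ 317.5  181.5 7560. ] [478.7 108.3] [84.2 95.1] 0.122
w17 black [261.2 279.  426.5] [438.   26.4] [11.7 81.3] 1.54
w17 black [ 317.6  195.2 1801.5] [477.6 112. ] [32.2 52.3] 0.188
```

View pics/w17.png

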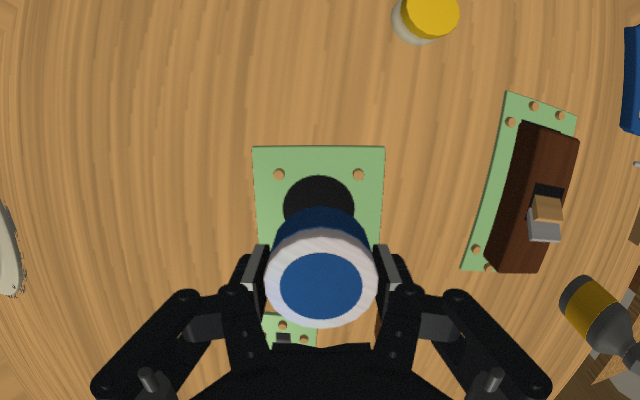

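Request:
play_rows:
  plan:
    - [[-1,-0.004,0,-0.15,0,0,0],[-1,-0.004,0,-0.28,0,0,0],[-1,-0.004,0,-0.322,0,0,0],[-1,-0.004,0,-0.322,0,0,0],[0.8,-0.004,0,-0.322,0,0,0],[0.8,-0.004,0,-0.322,0,0,0],[0.8,-0.004,0,-0.322,0,0,0],[0.8,-0.004,0,-0.322,0,0,0]]

```text
time: 19.75
tcp_pos: [480.0, 102.7, 12.5]
tcp_rot: [2.082, 2.352, 0.001]
contact_force: [-0.3, 0.4, 0.4]
opening: 77.1
finger_force: 0.0
```

Request:
play_rows:
  plan:
    - [[0.8,0,0,0.15,0,0,0],[1,0,0,0.4,0,0,0],[1,0,0,0.65,0,0,0],[1,0,-0.2,0.9,0,0,0],[1,0,-0.4,1,0,0,0],[1,0,-0.6,1,0,0,0],[1,0,-0.6,1,0,0,0],[1,0,-0.6,1,0,0,0]]

```text
time: 20.55
tcp_pos: [479.5, -19.3, 212.2]
tcp_rot: [2.087, 2.347, -0.0]
contact_force: [0.1, 0.9, 0.2]
opening: 85.3
finger_force: 0.0
```

Request:
play_rows:
  plan:
    - [[1,0,-0.2,0.2,0,0,0],[1,0,-0.4,0.4,0,0,0],[1,0,-0.6,0.4,0,0,0],[1,0,-0.75,0.4,0,0,0],[1,0,-0.75,0.4,0,0,0],[1,0,-0.75,0.4,0,0,0]]

```text
time: 21.15
tcp_pos: [479.6, -166.0, 291.5]
tcp_rot: [-2.08, -2.352, -0.001]
contact_force: [-0.2, 1.4, -0.4]
opening: 85.1
finger_force: 0.0
```

Run:
```python
from h import *
from bench import arm
p,c=shot('w18')
t,_=arm.read_camera('top')
a=cv2.resize(t[120:275,240:520],None,fx=2.85,fy=2.85,interpolation=cv2.INTER_CUBIC)[:,:800]
a=np.hstack([a,np.zeros((a.shape[0],800-a.shape[1],3),np.uint8)])
cv2.imwrite('pics/fin_top.png',a); np.savez('top1.npz',p=t,**arm.get_calibration('top'))
survey('w18',dict(red=29,blue=41),('green','red','blue'),(100,0,640,400),150)
pl
```

```text
t 21.15 tcp [ 479.6 -166.   291.5] yaw(toolY) 0.123 toolz [-0.001  0.002 -1.   ] j7 0.19 open 85.1 F [-0.2  1.4 -0.4]
w18 green [ 351.2  289.5 3258.5] [ 555.8 -394.4] [136.7 139. ] 0.0
w18 green [ 316.9  100.9 5741.5] [465.4 -97. ] [ 63.4 182.8] 1.636
w18 green [460.   14.6 660. ] [653.4  81.6] [49.9 86.2] 0.014
w18 red [315.7 129.  842. ] [ 468.6 -132.5] [22.4 72.9] 1.614
```

View pics/w18.png

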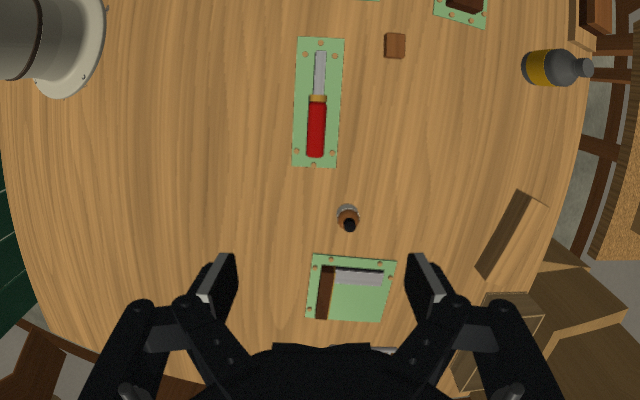

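Run:
```python
from h import *
for n,bx in(('w18',(315,264,392,322)),('w6',(240,262,333,332))):
    c=dict(np.load(n+'.npz'));H,S,V=cv2.split(cv2.cvtColor(c['p'],cv2.COLOR_BGR2HSV))
    roi=np.zeros(H.shape,bool);roi[bx[1]:bx[3],bx[0]:bx[2]]=1
    for k,m,z in(('stock',(V<110)&(V>42)&(S>120)&(H<25)&roi,29),('blade',(S<50)&(V>60)&roi,19)):
        for b in blobs(m,80,9000): print(n,k,b[:3],wrect(c,b[3],z))
```

```text
w18 stock (324.15794306703395, 294.2206917661463, 544.5) (array([ 512.2, -388.1]), array([ 21.4, 110.5]), 1.578)
w18 blade (358.28494187618276, 277.50662341173285, 616.5) (array([ 564.3, -357.1]), array([28.5, 79.4]), 0.013)
w6 stock (264.3843137254902, 306.52156862745096, 85.0) (array([ 527.7, -402.1]), array([ 4.7, 75.7]), 1.574)
w6 stock (253.71927497789565, 301.33001768346594, 754.0) (array([ 512.7, -386.2]), array([ 27.2, 111.8]), 1.511)
w6 blade (292.689497716895, 279.6004566210046, 1095.0) (array([ 564.4, -357. ]), array([28.5, 80.4]), 0.006)
```

View pics/fin_top.png

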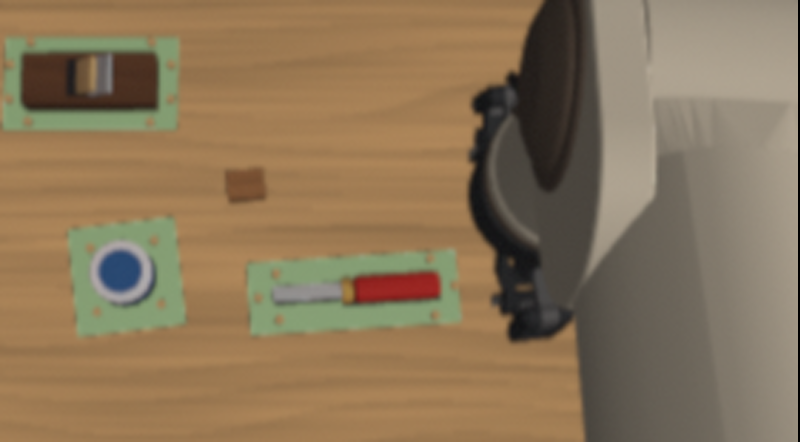

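```bash
python3 -c "
from bench import arm
print(arm.sign_off())"
```

```text
the job is handed in; nothing more can be done
None
```

I put the plane, chisel, tin and try square on their own boards and handed the job in at about 21 s. In the last images the chisel and square measured within about 3 mm of their places and the plane and tin looked centred. The oil bottle and jar were never touched. The sign-off returned no verdict.

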